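# Load the drilling sled and run it home under the drill bush

## Robot

A 6-joint arm with a two-finger parallel gripper is mounted at the origin on a cart in front of the work surface, level with it; the furniture and walls round the work are solid. World frame = base frame: x ahead of the robot, y to its left, z up, the work surface at z = 0. Lengths are in m, angles in rad, forces in N, time in s.
With the tool pointing down it reaches from about 0.375 to 0.975 m from the base axis. Payload 3.8 kg.
Tool frame: the origin (TCP) lies midway between the tips of the shut fingers; the grasp point (between the pads) lies 19 mm behind it; z points along the fingers, y is the line along which they close (so a half turn about z gives the same grasp; the last joint's range is limited). The gripper opens to 85 mm and grips with 20 to 120 N. Pads are 22 mm wide; open, the fingers measure 114 mm over their backs; the gripper's body (76 mm by 85 mm) begins 54 mm behind the grasp point. The pads swing forward as they close: fully open they stand 13 mm farther back than shut.
Start: joints at [-1.187, 0.264, 1.604, -0, 1.274, -0.037], TCP at [0.276, -0.616, 0.231] pointing down, gripper open.
Joint ranges: [-2.63, 2.63], [-0.94, 2.18], [0.31, 2.57], [-1.31, 4.45], [0, 2.66], [-2.55, 2.55]. Speed limits (rad/s): [2.57, 2.57, 3.14, 3.14, 3.14, 3.14].

## Interface

Orientations are given as a rotation vector (axis times angle).
In Python, from workcell import status, read_camera, workorder, masks_of gives the robot as it stands.
- The arm moves only by the tool drive_tool, never from a script. Its argument "rows" is a list of rows, each a list of 7 numbers: the turn, a rotation vector about the tool's x, y, z in degrees, then the shift along the tool's x, y, z in m, then the opening, from 0 (shut) to 1 (fully open). In form: [[ax, ay, az, tx, ty, tz, claw], ...]. A call has 1 to 8 rows; each row shifts and turns the commanded pose from where the row before left it, along the tool's axes as they then stand; what a row does not reach is not made up. A row lasts 1/12 s, in which the tool goes at most 41.7 mm and 7.16 degrees, less where a joint would pass 70% of its speed; a pose out of reach is approached as far as the arm can. A call is refused whole if a number of a shift passes 0.0417 or a number of a turn 7.16, either way. A call with a gripper value outside its range is refused whole. The fingers move at their own pace and stop on an object; "force" is the grip in N (left out, the last holds). Time passes only in rows, so rows that do not move let the fingers close. It gives the time, the measured TCP pose, the force, the opening and the grip force at its end, in the units of the state.
- status.read_state(): the state, without advancing time (a new reading comes with each control period).
- read_camera(name): name is "scene" or "top"; returns a dict with "color" (400x640x3 uint8, red, green, blue), "intrinsics" (3x3 intrinsics, pixels), "world_from_camera" (4x4, takes a point from camera to world coordinates). Camera axes: x right, y up, looking along -z (the intrinsics and any distortion apply to the point x, -y, -z); pixel columns grow to the right and rows downward; lengths in m; the calibration is good to about 2 mm. A picture is of the moment at which its call begins. There is no depth.
- workorder.finish_job(): hands the job in; it is judged then, once.
Trained networks look in a picture, given as the dict that the camera call returned (one of the last four; its "shot" number tells which), for a name from the list of things; names that differ only in an ending like _2 or _b are one class to them, and where a whole thing is asked for, a point or a joint stands for the part that bears it (a point fixed in the world has none). Each returns a list of dicts, best first, with "score" (0 to 1); they miss things now and then, are a little off and sometimes report something else, mostly with a low value. They report only what shows in the picture. A call takes as long as a camera call.
- masks_of(picture, name): "mask" (400x640 bool, what is visible of it) and "bbox" ([left, top, right, bottom] in pixels, round what is visible of it).
The state is a dict: "time": time; "q": joint angles; "joint_vel": joint speeds; "joint_torque": joint torques, N m; "tool_pos": TCP position; "tcp_rot": TCP orientation; "wrist_force": force on the tool from outside, world axes, zero at the start; "torque": the same for the moment, N m; "width": opening from 0.0 (shut) to 1.0 (fully open); "grip_force": force on a finger pad.
Only numpy, scipy, OpenCV 4.12 (cv2) and the standard library are available. Lean on these libraries where they do the work, as an engineer would, in place of code of your own. Each camera call takes 0.05 s, during which the arm holds its last target. There are 200 camera calls.

## Task

First, with the sled still standing clear of the drilling jig, lay the dark wooden block flat in the sled's pocket so it sits down on the pocket floor. Then carry the loaded sled by its handle onto the jig's bed and slide it pocket-first between the rails until it is fully home against the end stop, with the block still in its pocket under the bridge. Leave the small turned box and the dropper bottle where they stand.

Things in the scene. Friction and masses are not known exactly. Their poses are not given: they have to be found in the camera images.
- block: Loose dark rectangular wooden block, 45 (its x) x 105 (its y) x 40 mm (its z), about 0.14 kg, lying flat, a light chalk cross marking the middle of its top. Origin at the centre of its underside. It fits the sled's pocket either way round and may be gripped across its 45 mm width.
- sled: Loose plywood sled, about 0.6 kg; its x axis points to its front. Origin on its underside, straight below the pocket's centre. Base plate 8 mm thick, x = -122 to +36 mm, |y| < 65 mm. Pocket at the front, handle behind it, and at the rear a steel weight (top z = 22 mm) that balances it, so it hangs about level when lifted by the handle, loaded or not.
- sled_handle (a point): Centre of the sled's handle bar, 85 mm behind and 59 mm above the sled's origin, same axes. The wooden bar is 14 mm thick (along x), 26 mm high and runs along y on two posts at |y| = 43 to 57 mm. Grip it from above across its thickness, at its middle.
- jig: Fixed drilling jig. Origin on the bench below the drill bush in its bridge; its x axis is the way a sled slides in (away from the robot). Plywood bed x = -208 to +48, |y| < 98 mm, top z = 8 mm. Rails 30 mm high from x = -46 to +48 mm leave a channel |y| < 68.5 mm; from x = -46 to -83 mm they flare out to |y| = 90 mm. With the sled home its origin is 8 mm above this one, axes alike.
- turned_box: Bystander: small turned wooden box with a knob, 57 mm across, 64 mm high, loose. Origin at the centre of its underside.
- glue: Bystander: small brown dropper bottle, 34 mm across, 102 mm high, loose. Origin at the centre of its underside.
- sled_pocket (a point): Centre of the pocket's floor, 8 mm above the sled's origin, same axes. Pocket: open-topped frame, inside 52 mm (x) by 112 mm (y), walls 7 to 8 mm thick rising 13 mm above the floor; front and rear walls have 56 mm wide finger gaps in the middle. The block lies in it with its long side along y, its underside at this point, its top 40 mm above it.
- jig_stop (a point): Centre of the end stop's face where the sled's front edge comes to rest: 36.5 mm ahead of the jig's origin and 19 mm above the bench, axes as the jig's. Aluminium bar across the bed, top 30 mm above the bench.
- jig_bridge (a point): Centre of the bridge's underside, 76 mm above the jig's origin, axes as the jig's. The bridge is a wooden board 38 mm wide (x) and 193 mm long (y), bush top 94 mm above the bench, posts outside the rails. The loaded block passes 20 mm below it, but cannot be lowered in here from above.
- jig_entry (a point): Point on top of the bed 85 mm behind the jig's origin (x = -85, z = 8 mm), axes as the jig's. Set the sled down with its origin here: its front then stands in the flared mouth and its block clear behind the bridge; then slide it 85 mm forward to the stop.

How it is judged:
By the outcome, as a careful person would: the job done as asked, in the order asked, and still so for the second after the job is handed in, with the robot touching nothing.
It also fails if it takes over 54 s, if anything falls off the work surface, if the arm or the gripper's body presses on something with over 40 N, if the wrist force passes 120 N, or if a joint passes its speed limit or range.

## Working session

There is one attempt and no reset: what is moved stays moved. The work goes in short steps, Python scripts to look and compute and a tool call to move; the robot and the scene stay as the last step left them, time stands still between calls to the robot, and variables do not carry over. Pictures are saved under pics/ and viewed, at most 10 in all, crops included, and the job is handed in when it is done.

Besides the shell and the picture viewer there is one more tool, called after ">>>" as a command line: name --pt "numbers of a row" for each row, then --argument value for the rest. drive_tool: Moves the arm, as the interface text tells. Its arguments: {"type":"object","properties":{"rows":{"type":"array"},"force":{"type":"number"}},"required":["rows"]}

```bash
ls; mkdir -p pics
python3 - <<'E'
from workcell import status, read_camera, masks_of
import cv2,numpy as np
np.set_printoptions(precision=4,suppress=True)
print(status.read_state())
for n in("scene","top"):
    p=read_camera(n); cv2.imwrite(f"pics/{n}0.png",p["color"][...,::-1])
    print(n,p["intrinsics"],p["world_from_camera"],[k for k in p])
    for o in("block","sled","jig","turned_box","glue","sled_handle"):
        for m in masks_of(p,o)[:2]: print(o,round(m["score"],2),m["bbox"],m["mask"].sum())
E
```

```text
pics
{'time': 0.0, 'q': array([-1.1869,  0.2647,  1.6054, -0.    ,  1.2737, -0.0369]), 'joint_vel': array([ 0.0006,  0.0005,  0.0011,  0.0005, -0.0022, -0.001 ]), 'joint_torque': array([  0.0024, -51.5109, -36.7317,   0.0001,   0.0128,  -0.    ]), 'tool_pos': array([ 0.2754, -0.6154,  0.23  ]), 'tcp_rot': array([-3.0702, -0.6557,  0.0006]), 'wrist_force': array([ 0.5816, -0.3046,  1.0456]), 'torque': array([-0.0183, -0.0017,  0.0128]), 'grip_force': 0.0, 'width': 1.0039525463083014}
scene [[401.9476   0.     330.4164]
 [  0.     401.9476 202.5181]
 [  0.       0.       1.    ]] [[-0.7067  0.4021 -0.5821 -0.1842]
 [-0.7075 -0.4023  0.5811  0.6617]
 [-0.0005  0.8225  0.5688  0.828 ]
 [ 0.      0.      0.      1.    ]] ['color', 'intrinsics', 'world_from_camera', 'shot']
block 0.97 [300.3, 226.1, 334.5, 256.1] 609
sled 0.76 [332.3, 186.0, 391.1, 224.3] 1150
jig 0.89 [210.7, 235.2, 321.1, 332.8] 5554
turned_box 0.58 [269.4, 206.6, 293.9, 228.2] 337
glue 0.74 [412.1, 173.4, 421.1, 195.3] 134
sled_handle 0.63 [213.2, 233.0, 322.1, 333.7] 5522
sled_handle 0.56 [331.0, 189.6, 389.8, 223.6] 1186
top [[409.7817   0.     322.3234]
 [  0.     409.7817 199.8192]
 [  0.       0.       1.    ]] [[ 0.0114  0.9853 -0.1706  0.4097]
 [-0.9993  0.0051 -0.0374 -0.1208]
 [-0.0359  0.1709  0.9846  1.0791]
 [ 0.      0.      0.      1.    ]] ['color', 'intrinsics', 'world_from_camera', 'shot']
block 0.8 [262.5, 220.4, 310.5, 238.1] 795
sled 0.89 [352.2, 178.4, 410.6, 249.2] 2987
jig 0.63 [145.8, 181.2, 246.7, 293.2] 7535
turned_box 0.86 [275.0, 151.4, 293.9, 173.6] 417
glue 0.73 [463.3, 231.2, 486.4, 246.3] 231
glue 0.71 [262.4, 220.4, 305.6, 241.3] 786
sled_handle 0.6 [351.8, 177.7, 410.2, 243.9] 2987
```

Run:
```python
import cv2
t=cv2.imread("pics/top0.png"); s=cv2.imread("pics/scene0.png")
cv2.imwrite("pics/topc.png",cv2.resize(t[145:305,130:500],(740,320),interpolation=cv2.INTER_CUBIC)) 
a=cv2.resize(t[165:265,255:415],(800,500),interpolation=cv2.INTER_CUBIC); cv2.imwrite("pics/tA.png",a)
b=cv2.resize(t[170:300,140:250],(507,600),interpolation=cv2.INTER_CUBIC); cv2.imwrite("pics/tB.png",b)
c=cv2.resize(s[165:340,200:430],(788,600),interpolation=cv2.INTER_CUBIC); cv2.imwrite("pics/sC.png",c)
```

```text
(no output)
```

View pics/top0.png

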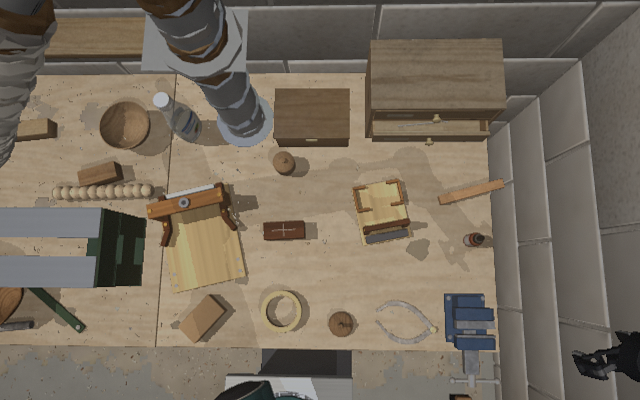

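View pics/tA.png

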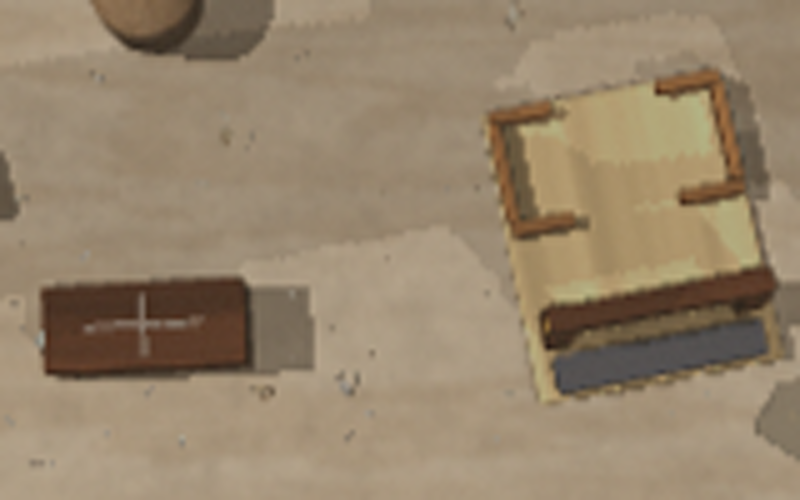

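View pics/tB.png

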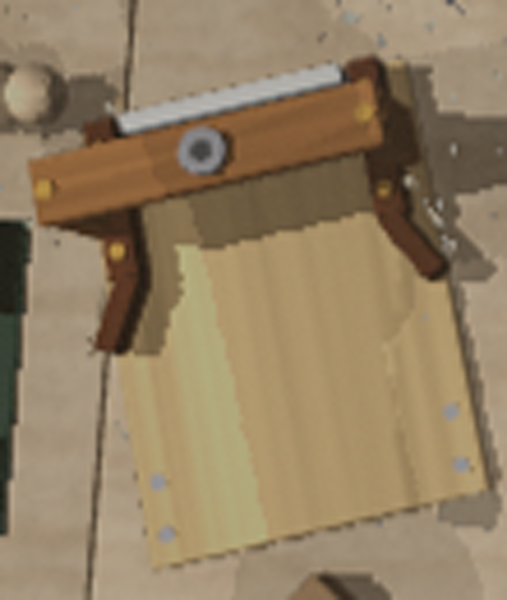

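View pics/sC.png

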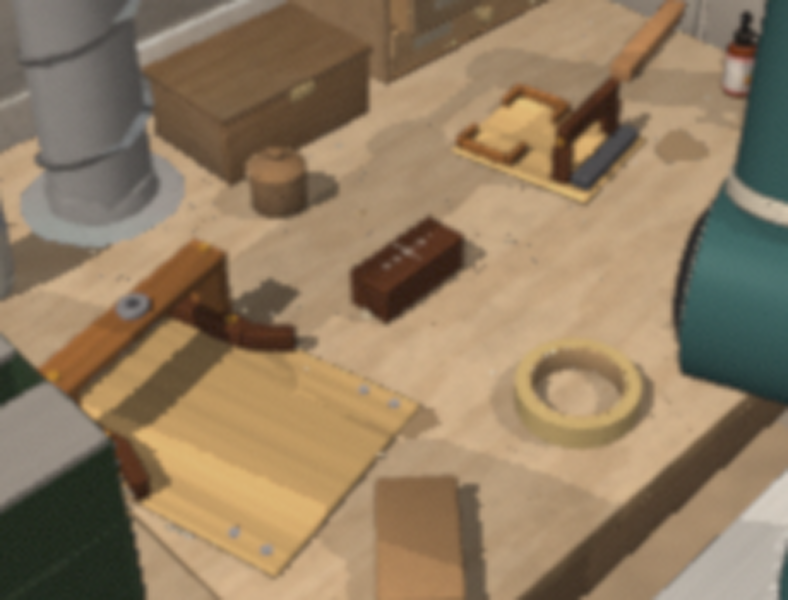

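The top view shows the block at about (284,230), the sled (352–410, 178–249) with its front facing up in the picture, and the jig (146–247, 181–293) with its bridge at the top. The green machine stands just left of the jig. Next I fit the poses from corners picked in both views.

```bash
cat > fit.py <<'E'
import numpy as np
from scipy.optimize import least_squares
from scipy.spatial.transform import Rotation as R
np.set_printoptions(precision=4,suppress=True)
CAM={"scene":(401.9476,330.4164,202.5181,np.array([[-0.7067,0.4021,-0.5821,-0.1842],[-0.7075,-0.4023,0.5811,0.6617],[-0.0005,0.8225,0.5688,0.828]])),
"top":(409.7817,322.3234,199.8192,np.array([[0.0114,0.9853,-0.1706,0.4097],[-0.9993,0.0051,-0.0374,-0.1208],[-0.0359,0.1709,0.9846,1.0791]]))}
def proj(c,X):
    f,cx,cy,T=CAM[c]; p=(np.asarray(X)-T[:,3])@T[:,:3]
    return np.stack([cx+f*p[:,0]/-p[:,2],cy-f*p[:,1]/-p[:,2]],1)
def fit(pts,x0,freez=True):
    """pts: (cam, model mm, pixel); returns x,y,z,yaw"""
    M=np.array([p[1] for p in pts])/1000; U=np.array([p[2] for p in pts])
    def res(v):
        X=M@R.from_euler("z",v[3]).as_matrix().T+[v[0],v[1],v[2] if freez else 0]
        return np.concatenate([(proj(p[0],X[i:i+1])[0]-U[i]) for i,p in enumerate(pts)])
    s=least_squares(res,x0,loss="soft_l1",f_scale=.7)
    return s.x,res(s.x).reshape(-1,2)
def un(off,s): return lambda u,v:((u+.5)/s[0]-.5+off[0],(v+.5)/s[1]-.5+off[1])
E
cat > m1.py <<'E'
from fit import *
A=un((255,165),(5,5));B=un((140,170),(507/110,600/130));C=un((200,165),(788/230,600/175))
t="top";s="scene"
sled=[(t,(-122,65,8),A(541,401)),(t,(-122,-65,8),A(778,358)),(t,(33.5,63.5,21),A(488,115)),(t,(33.5,-63.5,21),A(718,70)),(t,(-33.5,-63.5,21),A(745,190)),(t,(-33.5,63.5,21),A(515,237)),
(t,(-78,57,72),A(543,310)),(t,(-78,-57,72),A(772,268)),
(s,(36,65,8),C(456,148)),(s,(-122,65,8),C(587,200)),(s,(-122,-65,8),C(645,138)),(s,(33.5,63.5,21),C(458,132)),(s,(-92,57,72),C(570,130)),(s,(-78,57,72),C(555,120))]
block=[(t,(22.5,52.5,40),A(42,288)),(t,(22.5,-52.5,40),A(245,279)),(t,(-22.5,-52.5,40),A(249,364)),(t,(-22.5,52.5,40),A(47,374)),(t,(0,0,40),A(143,324)),
(s,(0,0,40),C(405,250)),(s,(22.5,52.5,40),C(352,268)),(s,(-22.5,-52.5,40),C(463,238)),(s,(22.5,-52.5,40),C(430,218)),(s,(-22.5,52.5,40),C(388,291)),(s,(-22.5,52.5,0),C(387,320)),(s,(-22.5,-52.5,0),C(463,267)),(s,(22.5,52.5,0),C(354,300))]
jig=[(t,(0,0,94),B(203,150)),(t,(-208,98,8),B(155,568)),(t,(-208,-98,8),B(490,488)),(s,(0,0,94),C(134,305)),(s,(-208,98,8),C(275,575)),(s,(-208,-98,8),C(422,407)),
(t,(19,96.5,89),B(30,162)),(t,(-19,96.5,89),B(38,225)),(t,(-19,-96.5,89),B(383,143)),(t,(19,-96.5,89),B(370,80)),(s,(19,-96.5,89),C(197,240)),(s,(-19,-96.5,89),C(226,257))]
for n,p,x0 in(("sled",sled,[.45,-.28,0,.2]),("block",block,[.4,0,0,0]),("jig",jig,[.4,.2,0,.2])):
    for fz in(True,False):
        v,r=fit(p,x0,fz); print(n,v,np.degrees(v[3]),"rms",np.sqrt((r**2).mean()))
    print(r.round(1).tolist())
E
python3 m1.py
```

```text
sled [ 0.6057 -0.2253  0.0025  0.1979] 11.336257036461115 rms 0.8443181404553446
sled [ 0.6063 -0.226   0.      0.1972] 11.298086687093509 rms 0.8954030077211531
[[-0.2, 1.3], [1.7, 0.5], [-0.7, -0.3], [0.8, -0.3], [1.0, 0.3], [-1.0, 0.1], [0.6, -0.3], [0.3, -0.6], [-1.2, 0.1], [-0.1, 0.1], [0.8, -0.4], [-1.0, 1.7], [-0.8, 0.8], [-0.1, 2.4]]
block [0.5119 0.0164 0.0014 0.0598] 3.4235192431422186 rms 0.7151174516160201
block [ 0.5122  0.0163 -0.0218  0.0597] 3.421938072457148 rms 0.7248671206487475
[[0.1, -0.3], [0.3, -0.7], [0.2, -0.1], [-0.5, 0.0], [0.5, 0.2], [1.1, 0.4], [-0.8, 0.4], [1.0, -1.1], [-0.1, -1.2], [-0.5, 0.3], [0.1, 1.9], [0.9, 0.3], [-0.9, 1.0]]
jig [ 0.5734  0.2606 -0.0044  0.2431] 13.930664349425891 rms 0.6109529948101673
jig [ 0.5726  0.2598 -0.0114  0.2405] 13.782385300485213 rms 0.8122528170890184
[[-0.3, 0.1], [-1.0, 0.9], [0.1, 0.7], [-0.4, -0.4], [0.2, -0.0], [-0.1, -1.2], [-1.1, -0.6], [-0.5, 0.5], [0.7, 0.4], [0.7, -0.6], [-1.0, -1.5], [0.8, -2.1]]
```

```bash
cat > plan.py <<'E'
import sys
from fit import *
from workcell import status
def plan(x,y,z,yaw):
    s=status.read_state(); r=R.from_rotvec(s["tcp_rot"]); m=r.as_matrix()
    y0=np.degrees(np.arctan2(m[1,1],m[0,1])); d=(yaw-y0+90)%180-90
    t=np.radians(y0+d); ty=np.array([np.cos(t),np.sin(t)]); tx=np.array([-ty[1],ty[0]])
    # tool: z down, x = y cross z
    tx=np.cross([ty[0],ty[1],0],[0,0,-1])[:2]
    e=np.array([x,y])-s["tool_pos"][:2]
    print("t %.2f pos"%s["time"],s["tool_pos"],"yaw %.2f tilt"%y0,m[:,2],"w %.3f"%s["width"],"F",s["wrist_force"],"q",s["q"])
    print("turn az total %.2f; then shift x %.4f y %.4f z %.4f"%(-d,e@tx,e@ty,s["tool_pos"][2]-z))
if __name__=="__main__": plan(*map(float,sys.argv[1:]))
E
python3 plan.py 0.512 0.0164 0.12 3.4
```

```text
t 0.70 pos [ 0.2757 -0.6161  0.2314] yaw -65.89 tilt [ 0.     -0.0001 -1.    ] w 1.001 F [0.0034 0.0082 0.0309] q [-1.1869  0.2638  1.604  -0.      1.2737 -0.0369]
turn az total -69.29; then shift x 0.6174 y 0.2734 z 0.1114
```

>>> drive_tool --pt "0 0 -6.93 0 0 0 1" --pt "0 0 -6.93 0 0 0 1" --pt "0 0 -6.93 0 0 0 1" --pt "0 0 -6.93 0 0 0 1" --pt "0 0 -6.93 0 0 0 1" --pt "0 0 -6.93 0 0 0 1" --pt "0 0 -6.93 0 0 0 1" --pt "0 0 -6.93 0 0 0 1"

```text
time: 1.37
tool_pos: [0.2757, -0.6161, 0.2313]
tcp_rot: [2.408, 2.017, -0.0]
wrist_force: [0.2, 0.8, -0.1]
width: 1.003
grip_force: 0.0
```

>>> drive_tool --pt "0 0 -6.93 0 0 0 1" --pt "0 0 -6.92 0 0 0 1" --pt "0 0 0 0.034 0.0152 0 1" --pt "0 0 0 0.0343 0.0152 0 1" --pt "0 0 0 0.0343 0.0152 0 1" --pt "0 0 0 0.0343 0.0152 0 1" --pt "0 0 0 0.0343 0.0152 0 1" --pt "0 0 0 0.0343 0.0152 0 1"

```text
time: 2.03
tool_pos: [0.3549, -0.404, 0.2314]
tcp_rot: [2.155, 2.285, 0.0]
wrist_force: [0.2, 0.8, 0.4]
width: 0.995
grip_force: 0.0
```

>>> drive_tool --pt "0 0 0 0.0343 0.0152 0 1" --pt "0 0 0 0.0343 0.0152 0 1" --pt "0 0 0 0.0343 0.0152 0 1" --pt "0 0 0 0.0343 0.0152 0 1" --pt "0 0 0 0.0343 0.0152 0 1" --pt "0 0 0 0.0343 0.0152 0.02 1" --pt "0 0 0 0.0343 0.0152 0.02 1" --pt "0 0 0 0.0343 0.0152 0.02 1"

```text
time: 2.7
tool_pos: [0.4598, -0.125, 0.1728]
tcp_rot: [2.153, 2.284, 0.002]
wrist_force: [-0.0, -0.9, 0.4]
width: 1.001
grip_force: 0.0
```

```bash
python3 plan.py 0.512 0.0164 0.012 3.4
```

```text
t 2.70 pos [ 0.4598 -0.125   0.1728] yaw 3.39 tilt [ 0.0027 -0.0009 -1.    ] w 1.001 F [-0.0081 -0.9472  0.3501] q [-0.3177 -0.0725  2.0823  0.      1.129  -0.3769]
turn az total -0.01; then shift x 0.1380 y 0.0605 z 0.1608
```

>>> drive_tool --pt "0 0 0 0.0345 0.0151 0.01 1" --pt "0 0 0 0.0345 0.0151 0.01 1" --pt "0 0 0 0.0345 0.0151 0.02 1" --pt "0 0 0 0.0345 0.0151 0.02 1" --pt "0 0 0 0 0 0.02 1" --pt "0 0 0 0 0 0.0 1"

```text
time: 3.2
tool_pos: [0.5076, 0.0153, 0.0896]
tcp_rot: [-2.146, -2.287, 0.007]
wrist_force: [-1.0, -0.8, -0.4]
width: 1.001
grip_force: 0.0
```

```bash
python3 plan.py 0.512 0.0164 0.012 3.4
python3 - <<'E'
from workcell import read_camera
import cv2,numpy as np
a=read_camera("top")["color"];b=read_camera("scene")["color"]
f=lambda i,c:cv2.resize(i[c[1]:c[3],c[0]:c[2],::-1],(790,295),interpolation=cv2.INTER_CUBIC)
cv2.imwrite("pics/h1.png",np.vstack([f(a,(220,190,381,250)),f(b,(250,195,411,255))]))
E
```

```text
t 3.20 pos [0.5076 0.0153 0.0896] yaw 3.63 tilt [-0.0071  0.0002 -1.    ] w 1.001 F [-1.002  -0.8268 -0.4344] q [-0.019   0.0893  2.0893  0.      0.9701 -0.0823]
turn az total 0.23; then shift x 0.0009 y 0.0045 z 0.0776
```

View pics/h1.png

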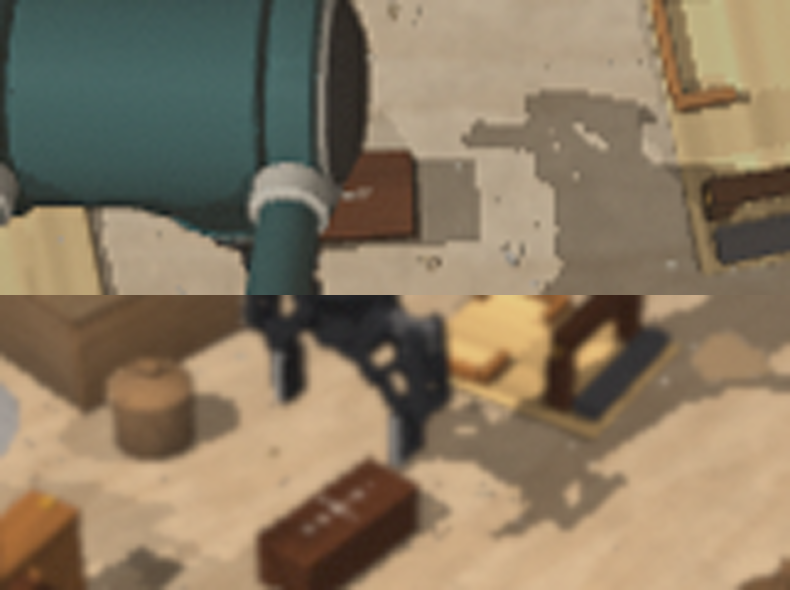

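```bash
python3 plan.py 0.512 0.0164 0.012 3.4; python3 -c "
from fit import *
u=proj('scene',np.array([[.512,.0164,.103],[.512,.0164,.04]])); print((u-[250,195])*[790/161,295/60]+[0,295])"
```

```text
t 3.30 pos [0.5095 0.0133 0.0928] yaw 3.45 tilt [-0.0025 -0.0003 -1.    ] w 1.000 F [ 0.2565  0.7826 -0.1625] q [-0.0226  0.0855  2.0864 -0.0004  0.9721 -0.0826]
turn az total 0.05; then shift x 0.0030 y 0.0027 z 0.0808
[[336.5562 426.029 ]
 [338.2996 506.6449]]
```

>>> drive_tool --pt "0 0 0 0.003 0.0027 0.02 1" --pt "0 0 0 0 0 0.02 1" --pt "0 0 0 0 0 0.02 1" --pt "0 0 0 0 0 0.015 1" --pt "0 0 0 0 0 0.006 1" --pt "0 0 0 0 0 0 1" --pt "0 0 0 0 0 0 0.3" --pt "0 0 0 0 0 0 0.3" --force 40

```text
time: 3.97
tool_pos: [0.5145, 0.0158, 0.0142]
tcp_rot: [2.154, 2.284, 0.003]
wrist_force: [-0.4, -0.1, -0.3]
width: 0.747
grip_force: 0.0
```

>>> drive_tool --pt "0 0 0 0 0 0 0.3" --pt "0 0 0 0 0 0 0.3" --pt "0 0 0 0 0 0 0.3" --pt "0 0 0 0 0 0 0.3" --pt "0 0 0 0 0 0 0.3" --pt "0 0 0 0 0 0 0.3"

```text
time: 4.47
tool_pos: [0.5143, 0.0162, 0.014]
tcp_rot: [2.153, 2.285, 0.002]
wrist_force: [-1.2, -1.0, 6.4]
width: 0.519
grip_force: 42.7
```

>>> drive_tool --pt "0 0 0 0 0 -0.01 0.3" --pt "0 0 0 0 0 -0.02 0.3" --pt "0 0 0 0 0 -0.03 0.3" --pt "0 0 0 0 0 -0.03 0.3" --pt "0 0 -3.95 0 0 0 0.3" --pt "0 0 -3.95 0 0 0 0.3" --pt "0 0 0 0 0 0 0.3"

```text
time: 5.05
tool_pos: [0.5133, 0.0165, 0.1037]
tcp_rot: [1.989, 2.43, 0.002]
wrist_force: [0.2, 0.4, -2.2]
width: 0.519
grip_force: 41.7
```

```bash
python3 plan.py 0.606 -0.2257 0.07 11.3
```

```text
t 5.05 pos [0.5133 0.0165 0.1037] yaw 11.41 tilt [ 0.0017  0.     -1.    ] w 0.519 F [ 0.2248  0.4107 -2.166 ] q [-0.0165  0.0765  2.0731  0.0001  0.9904 -0.2156]
turn az total 0.11; then shift x -0.2557 y 0.0435 z 0.0337
```

>>> drive_tool --pt "0 0 0 -0.02 0.003 0 0.3" --pt "0 0 0 -0.036 0.006 0 0.3" --pt "0 0 0 -0.04 0.007 0 0.3" --pt "0 0 0 -0.04 0.007 0 0.3" --pt "0 0 0 -0.04 0.007 0 0.3" --pt "0 0 0 -0.04 0.007 0 0.3" --pt "0 0 0 -0.025 0.0045 0 0.3" --pt "0 0 0 -0.0147 0.002 0 0.3"

```text
time: 5.72
tool_pos: [0.6062, -0.229, 0.102]
tcp_rot: [1.997, 2.425, -0.001]
wrist_force: [-0.0, 0.1, -1.1]
width: 0.517
grip_force: 41.7
```

>>> drive_tool --pt "0 0 0 0 0 0.015 0.3" --pt "0 0 0 0 0 0.015 0.3" --pt "0 0 0 0 0 0 0.3" --pt "0 0 0 0 0 0 0.3"

```text
time: 6.05
tool_pos: [0.6038, -0.2245, 0.0706]
tcp_rot: [-1.99, -2.425, 0.002]
wrist_force: [-0.5, -0.4, -1.7]
width: 0.521
grip_force: 41.6
```

```bash
python3 - <<'E'
from workcell import read_camera
import cv2,numpy as np
a=read_camera("top")["color"];b=read_camera("scene")["color"]
f=lambda i,c:cv2.resize(i[c[1]:c[3],c[0]:c[2],::-1],(400,400),interpolation=cv2.INTER_CUBIC)
cv2.imwrite("pics/h2.png",np.hstack([f(a,(335,170,425,260)),f(b,(310,150,400,240))]))
E
python3 plan.py 0.606 -0.2257 0.022 11.3
```

```text
t 6.15 pos [ 0.6057 -0.2252  0.0728] yaw 11.31 tilt [-0.0001  0.0002 -1.    ] w 0.521 F [ 0.9558  0.1165 -1.8897] q [-0.3946  0.3465  1.8073  0.0001  0.9879 -0.5921]
turn az total 0.01; then shift x -0.0005 y 0.0002 z 0.0508
```

View pics/h2.png

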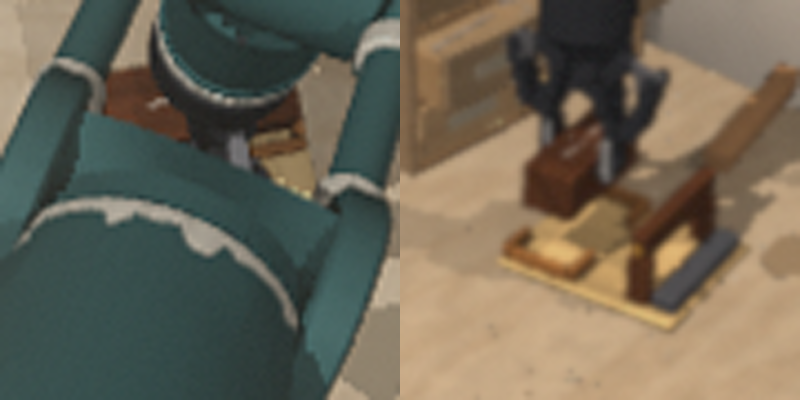

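Run:
```python
from fit import *
C=lambda u,v:((u-400+.5)/(400/90)-.5+310,(v+.5)/(400/90)-.5+150)
yaw=np.radians(11.3)
def show(n,M,U,o):
    M=np.array(M)/1000; rot=R.from_euler("z",yaw).as_matrix().T
    f=lambda v:(proj("scene",M@rot+[v[0],v[1],o[2]])-U).ravel()
    s=least_squares(f,o[:2],loss="soft_l1",f_scale=.7)
    d=(s.x-o[:2])@np.array([[np.cos(yaw),-np.sin(yaw)],[np.sin(yaw),np.cos(yaw)]])
    print(n,s.x,"offset in sled axes mm",d*1000,s.fun.reshape(-1,2).round(1).tolist())
show("block",[(22.5,52.5,40),(22.5,52.5,0),(-22.5,52.5,0),(-22.5,52.5,40),(-22.5,-52.5,40),(-22.5,-52.5,0)],[C(525,162),C(524,203),C(567,217),C(568,174),C(636,126),C(636,160)],(.6057,-.2252,.0588))
show("sled",[(36,65,8),(-122,65,8),(-122,-65,8),(33.5,63.5,21),(-33.5,63.5,21),(-92,57,72)],[C(498,259),C(672,325),C(748,245),C(503,238),C(566,262),C(641,238)],(.6057,-.2252,0))
```

```text
block [ 0.608  -0.2258] offset in sled axes mm [ 2.1022 -1.03  ] [[-1.3, -0.6], [-1.1, -0.0], [0.3, 0.9], [0.3, 0.7], [0.7, -2.0], [0.2, -0.0]]
sled [ 0.6095 -0.2271] offset in sled axes mm [ 3.3589 -2.5716] [[-0.6, -0.5], [-0.4, -0.2], [0.2, -0.7], [-0.9, 1.2], [1.2, 2.0], [0.8, -0.3]]
```

>>> drive_tool --pt "0 0 0 -0.001 0.001 0.012 0.3" --pt "0 0 0 0 0 0.012 0.3" --pt "0 0 0 0 0 0.006 0.3" --pt "0 0 0 0 0 0.004 0.3" --pt "0 0 0 0 0 0.003 0.3" --pt "0 0 0 0 0 0 0.3"

```text
time: 6.65
tool_pos: [0.6061, -0.2263, 0.0341]
tcp_rot: [-1.991, -2.428, 0.001]
wrist_force: [0.0, 0.8, -2.1]
width: 0.52
grip_force: 41.7
```

>>> drive_tool --pt "0 0 0 0 0 0.004 0.3" --pt "0 0 0 0 0 0.004 0.3" --pt "0 0 0 0 0 0 0.3"

```text
time: 6.9
tool_pos: [0.6065, -0.2265, 0.0267]
tcp_rot: [-1.991, -2.429, 0.0]
wrist_force: [-0.8, -0.2, -2.0]
width: 0.514
grip_force: 41.7
```

```bash
python3 - <<'E'
from workcell import read_camera
import cv2,numpy as np
b=read_camera("scene")["color"]
cv2.imwrite("pics/h3.png",cv2.resize(b[150:240,310:400,::-1],(600,600),interpolation=cv2.INTER_CUBIC))
E
python3 plan.py 0.606 -0.2257 0.022 11.3
```

```text
t 6.95 pos [ 0.6065 -0.2265  0.027 ] yaw 11.30 tilt [-0.0007  0.0003 -1.    ] w 0.519 F [-0.2226 -0.216  -1.9114] q [-0.3959  0.4029  1.8276  0.      0.9119 -0.5931]
turn az total -0.00; then shift x 0.0009 y -0.0004 z 0.0050
```

View pics/h3.png

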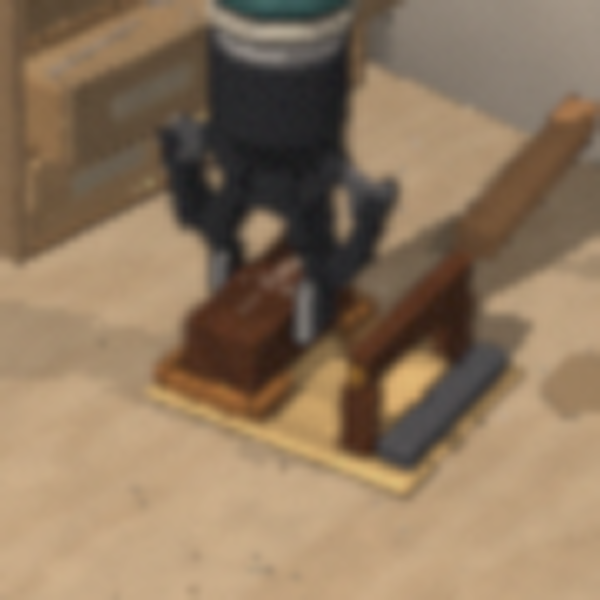

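The block is entering the pocket cleanly, with no contact force on the wrist.

>>> drive_tool --pt "0 0 0 0 0 0.002 0.3" --pt "0 0 0 0 0 0.002 0.3" --pt "0 0 0 0 0 0.001 0.3" --pt "0 0 0 0 0 0.0 0.3"

```text
time: 7.28
tool_pos: [0.6068, -0.2266, 0.0222]
tcp_rot: [-1.992, -2.429, 0.0]
wrist_force: [-0.1, 0.3, -2.2]
width: 0.52
grip_force: 41.7
```

>>> drive_tool --pt "0 0 0 0 0 0.001 0.3" --pt "0 0 0 0 0 0.0 0.3" --pt "0 0 0 0 0 0.0 0.72" --pt "0 0 0 0 0 0.0 0.72" --pt "0 0 0 0 0 0.0 0.72" --pt "0 0 0 0 0 0.0 0.72" --pt "0 0 0 0 0 0.0 0.72"

```text
time: 7.87
tool_pos: [0.607, -0.2267, 0.0214]
tcp_rot: [1.992, 2.429, 0.0]
wrist_force: [-0.1, 1.1, -0.7]
width: 0.721
grip_force: 0.0
```

>>> drive_tool --pt "0 0 0 0 0 -0.01 0.72" --pt "0 0 0 0 0 -0.025 0.72" --pt "0 0 0 0 0 -0.035 0.72" --pt "0 0 0 0 0 -0.035 0.72" --pt "0 0 0 0 0 -0.02 0.72" --pt "0 0 0 0 0 -0.01 0.72"

```text
time: 8.37
tool_pos: [0.6094, -0.2277, 0.1621]
tcp_rot: [1.987, 2.424, 0.004]
wrist_force: [0.7, -0.4, 0.7]
width: 0.72
grip_force: 0.0
```

```bash
python3 - <<'E'
from workcell import read_camera
import cv2,numpy as np
a=read_camera("top")["color"];b=read_camera("scene")["color"]
f=lambda i,c:cv2.resize(i[c[1]:c[3],c[0]:c[2],::-1],(400,400),interpolation=cv2.INTER_CUBIC)
cv2.imwrite("pics/h4.png",np.hstack([f(a,(335,170,425,260)),f(b,(310,150,400,240))]))
E
python3 plan.py 0.606 -0.2257 0.022 11.3
```

```text
t 8.47 pos [ 0.6086 -0.2273  0.1597] yaw 11.30 tilt [ 0.0052 -0.0022 -1.    ] w 0.718 F [-0.1671  0.2474 -0.0194] q [-0.3958  0.2643  1.739  -0.      1.1327 -0.5931]
turn az total 0.00; then shift x 0.0021 y -0.0022 z 0.1377
```

View pics/h4.png

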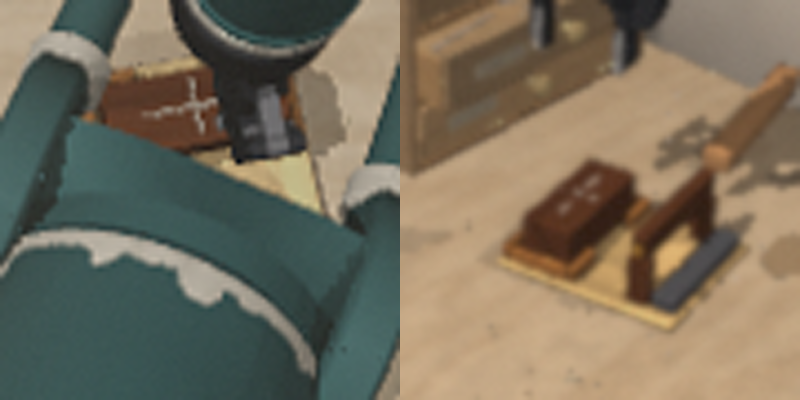

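```bash
python3 plan.py 0.5236 -0.2432 0.04 11.3
```

```text
t 8.47 pos [ 0.6086 -0.2273  0.1597] yaw 11.30 tilt [ 0.0052 -0.0022 -1.    ] w 0.718 F [-0.1671  0.2474 -0.0194] q [-0.3958  0.2643  1.739  -0.      1.1327 -0.5931]
turn az total 0.00; then shift x 0.0011 y -0.0865 z 0.1197
```

>>> drive_tool --pt "0 0 0 0.001 -0.02 0 0.72" --pt "0 0 0 0 -0.03 0 0.72" --pt "0 0 0 0 -0.025 0 0.72" --pt "0 0 0 0 -0.01 0 0.72" --pt "0 0 0 0 0 0.025 0.72" --pt "0 0 0 0 0 0.025 0.72" --pt "0 0 0 0 0 0.01 0.72" --pt "0 0 0 0 0 0 0.72"

```text
time: 9.13
tool_pos: [0.5201, -0.2405, 0.0916]
tcp_rot: [-1.987, -2.423, 0.003]
wrist_force: [-0.5, -0.6, 0.2]
width: 0.718
grip_force: 0.0
```

```bash
python3 plan.py 0.5236 -0.2432 0.04 11.3
```

```text
t 9.13 pos [ 0.5201 -0.2405  0.0916] yaw 11.29 tilt [-0.0078  0.0042 -1.    ] w 0.718 F [-0.4951 -0.5864  0.1774] q [-0.4768  0.205   1.9507  0.0002  0.9948 -0.674 ]
turn az total -0.01; then shift x -0.0033 y 0.0029 z 0.0516
```

>>> drive_tool --pt "0 0 0 0 0 0 0.72" --pt "0 0 0 0 0 0 0.72"

```text
time: 9.3
tool_pos: [0.5242, -0.2425, 0.097]
tcp_rot: [1.991, 2.429, 0.0]
wrist_force: [0.8, 0.5, -0.3]
width: 0.717
grip_force: 0.0
```

```bash
python3 plan.py 0.5236 -0.2432 0.04 11.3
```

```text
t 9.30 pos [ 0.5242 -0.2425  0.097 ] yaw 11.31 tilt [ 0.0008 -0.0003 -1.    ] w 0.717 F [ 0.7696  0.4792 -0.341 ] q [-0.4765  0.2009  1.9443  0.0001  0.9955 -0.6741]
turn az total 0.01; then shift x -0.0005 y -0.0007 z 0.0570
```

>>> drive_tool --pt "0 0 0 -0.0005 -0.0007 0.02 0.72" --pt "0 0 0 0 0 0.02 0.72" --pt "0 0 0 0 0 0.012 0.72" --pt "0 0 0 0 0 0.005 0.72" --pt "0 0 0 0 0 0 0.72" --pt "0 0 0 0 0 0 0.72" --pt "0 0 0 0 0 0 0.05" --pt "0 0 0 0 0 0 0.05" --force 80

```text
time: 9.97
tool_pos: [0.5238, -0.2435, 0.0407]
tcp_rot: [1.991, 2.428, 0.001]
wrist_force: [0.7, -0.1, 0.5]
width: 0.445
grip_force: 0.0
```

>>> drive_tool --pt "0 0 0 0 0 0 0.05" --pt "0 0 0 0 0 0 0.05" --pt "0 0 0 0 0 0 0.05" --pt "0 0 0 0 0 0 0.05" --pt "0 0 0 0 0 0 0.05" --pt "0 0 0 0 0 0 0.05" --pt "0 0 0 0 0 0 0.05" --pt "0 0 0 0 0 0 0.05"

```text
time: 10.63
tool_pos: [0.524, -0.2433, 0.0405]
tcp_rot: [1.991, 2.427, 0.001]
wrist_force: [2.7, 1.1, 5.7]
width: 0.154
grip_force: 79.4
```

>>> drive_tool --pt "0 0 0 0 0 -0.004 0.05" --pt "0 0 0 0 0 -0.008 0.05" --pt "0 0 0 0 0 -0.015 0.05" --pt "0 0 0 0 0 -0.02 0.05" --pt "0 0 0 0 0 -0.025 0.05" --pt "0 0 0 0 0 -0.025 0.05" --pt "0 0 0 0 0 -0.018 0.05" --pt "0 0 0 0 0 -0.005 0.05"

```text
time: 11.3
tool_pos: [0.5231, -0.2435, 0.1617]
tcp_rot: [1.99, 2.428, 0.0]
wrist_force: [1.4, -0.3, -7.2]
width: 0.152
grip_force: 78.4
```

```bash
python3 plan.py 0.393 0.2158 0.15 13.85; python3 -c "
from workcell import read_camera;import cv2,numpy as np
b=read_camera('scene')['color']
cv2.imwrite('pics/h5.png',cv2.resize(b[120:240,290:410,::-1],(600,600),interpolation=cv2.INTER_CUBIC))"
```

```text
t 11.30 pos [ 0.5231 -0.2435  0.1617] yaw 11.30 tilt [ 0.0019 -0.0014 -1.    ] w 0.152 F [ 1.3538 -0.2724 -7.158 ] q [-0.4785  0.1324  1.893  -0.0004  1.1139 -0.6755]
turn az total -2.55; then shift x 0.4771 y -0.0164 z 0.0117
```

View pics/h5.png

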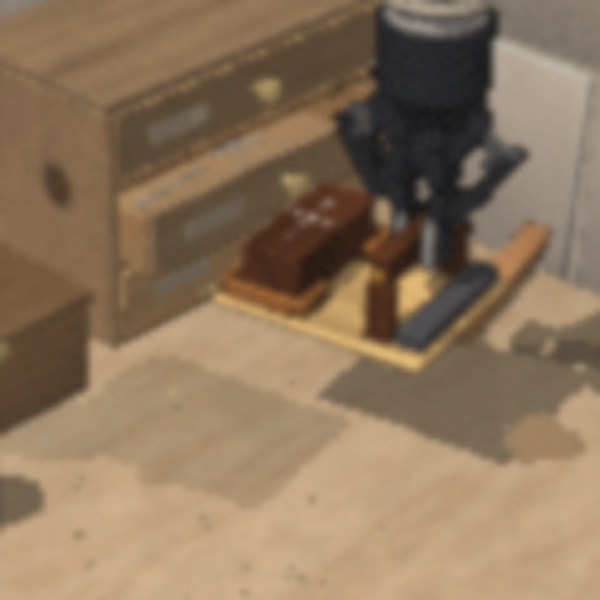

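>>> drive_tool --pt "0 0 -1.25 0 0 0 0.05" --pt "0 0 -1.3 0 0 0 0.05" --pt "0 0 0 0.006 0 0 0.05" --pt "0 0 0 0.012 -0.001 0 0.05" --pt "0 0 0 0.018 -0.001 0 0.05" --pt "0 0 0 0.024 -0.001 0 0.05" --pt "0 0 0 0.028 -0.001 0 0.05" --pt "0 0 0 0.03 -0.001 0 0.05"

```text
time: 12.02
tool_pos: [0.488, -0.1273, 0.1586]
tcp_rot: [-1.937, -2.471, 0.0]
wrist_force: [0.4, 0.2, -8.0]
width: 0.151
grip_force: 78.4
```

>>> drive_tool --pt "0 0 0 0.03 -0.001 0 0.05" --pt "0 0 0 0.03 -0.001 0 0.05" --pt "0 0 0 0.03 -0.001 0 0.05" --pt "0 0 0 0.03 -0.001 0 0.05" --pt "0 0 0 0.03 -0.001 0 0.05" --pt "0 0 0 0.03 -0.001 0 0.05" --pt "0 0 0 0.03 -0.001 0 0.05" --pt "0 0 0 0.03 -0.001 0 0.05"

```text
time: 12.68
tool_pos: [0.4218, 0.1037, 0.1589]
tcp_rot: [-1.936, -2.472, 0.001]
wrist_force: [0.8, 0.7, -7.2]
width: 0.148
grip_force: 78.3
```

>>> drive_tool --pt "0 0 0 0.03 -0.001 0 0.05" --pt "0 0 0 0.025 -0.001 0 0.05" --pt "0 0 0 0.02 -0.001 0 0.05" --pt "0 0 0 0.015 0 0 0.05" --pt "0 0 0 0.008 0 0 0.05" --pt "0 0 0 0 0 0 0.05" --pt "0 0 0 0 0 0 0.05"

```text
time: 13.27
tool_pos: [0.3971, 0.196, 0.1591]
tcp_rot: [1.935, 2.475, -0.002]
wrist_force: [-0.7, 0.0, -7.7]
width: 0.15
grip_force: 78.4
```

```bash
python3 plan.py 0.393 0.2158 0.06 13.85
python3 - <<'E'
from workcell import read_camera
import cv2,numpy as np
a=read_camera("top")["color"];b=read_camera("scene")["color"]
f=lambda i,c:cv2.resize(i[c[1]:c[3],c[0]:c[2],::-1],(400,500),interpolation=cv2.INTER_CUBIC)
cv2.imwrite("pics/h6.png",np.hstack([f(a,(140,170,244,300)),f(b,(205,220,325,370))]))
E
```

```text
t 13.27 pos [0.3971 0.196  0.1591] yaw 13.95 tilt [-0.0006 -0.0008 -1.    ] w 0.150 F [-0.6861  0.0224 -7.7289] q [ 0.4026 -0.1256  2.1571 -0.0006  1.1109  0.1593]
turn az total 0.10; then shift x 0.0202 y 0.0008 z 0.0991
```

>>> drive_tool --pt "0 0 0 0.008 0 0.01 0.05" --pt "0 0 0 0.008 0.001 0.015 0.05" --pt "0 0 0 0.004 0 0.02 0.05" --pt "0 0 0 0 0 0.02 0.05" --pt "0 0 0 0 0 0.015 0.05" --pt "0 0 0 0 0 0.008 0.05" --pt "0 0 0 0 0 0 0.05" --pt "0 0 0 0 0 0 0.05"

```text
time: 14.03
tool_pos: [0.3941, 0.2152, 0.071]
tcp_rot: [-1.938, -2.472, 0.002]
wrist_force: [-0.3, -0.4, -7.1]
width: 0.151
grip_force: 78.7
```

```bash
python3 plan.py 0.393 0.2158 0.05 13.85
python3 - <<'E'
from workcell import read_camera
import cv2,numpy as np
a=read_camera("top")["color"];b=read_camera("scene")["color"]
f=lambda i,c:cv2.resize(i[c[1]:c[3],c[0]:c[2],::-1],(400,500),interpolation=cv2.INTER_CUBIC)
cv2.imwrite("pics/h6.png",np.hstack([f(a,(140,170,244,300)),f(b,(205,220,325,370))]))
E
```

```text
t 14.03 pos [0.3941 0.2152 0.071 ] yaw 13.80 tilt [-0.0011 -0.0004 -1.    ] w 0.151 F [-0.2605 -0.3757 -7.052 ] q [ 0.4444 -0.0002  2.224   0.0001  0.919   0.2035]
turn az total -0.05; then shift x 0.0008 y -0.0009 z 0.0210
```

View pics/h6.png

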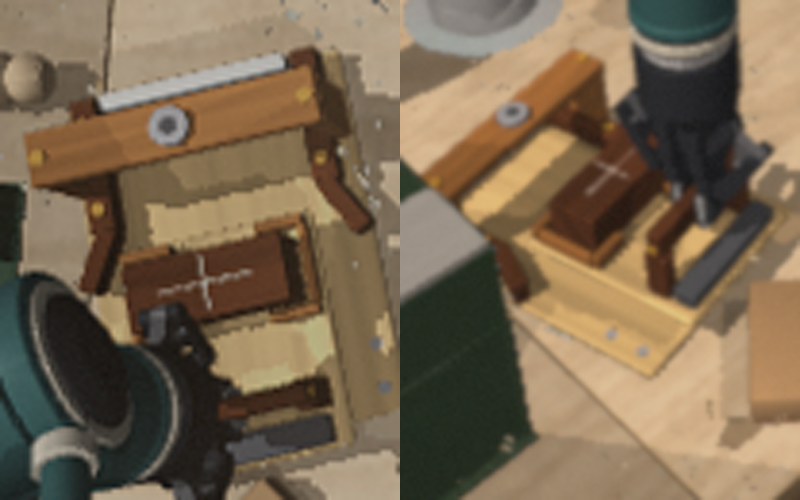

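Run:
```python
from fit import *
A=un((140,170),(400/104,500/130));B=un((140,170),(507/110,600/130))
def f2(n,M,U,z):
    M=np.array(M)/1000;U=np.array(U)
    f=lambda v:(proj("top",M@R.from_euler("z",v[2]).as_matrix().T+[v[0],v[1],z])-U).ravel()
    s=least_squares(f,[.5,.24,.24],loss="soft_l1",f_scale=.7); print(n,s.x,np.degrees(s.x[2]),s.fun.reshape(-1,2).round(1).tolist()); return s.x
j=f2("jig",[(0,0,94),(19,96.5,89),(-19,96.5,89),(-19,-96.5,89),(19,-96.5,89),(-208,98,8),(-208,-98,8)],[A(168,125),A(24,135),A(33,188),A(322,120),A(310,65),B(155,568),B(490,488)],0)
z=.0305
s=f2("sled",[(33.5,63.5,21),(33.5,-63.5,21),(-33.5,-63.5,21),(22.5,52.5,48),(22.5,-52.5,48),(-22.5,52.5,48),(0,0,48),(-78,-57,72),(-122,-65,8)],[A(121,255),A(300,217),A(322,310),A(124,265),A(282,233),A(134,333),A(204,281),A(328,378),A(352,440)],z)
def rel(a,b): c,d=np.cos(b[2]),np.sin(b[2]); e=a[:2]-b[:2]; return e@np.array([[c,-d],[d,c]])*1000,np.degrees(a[2]-b[2])
print("sled in jig",rel(s,j))
T=np.array([.3941,.2152,np.radians(13.8)]); print("tcp-based sled origin",T[:2]+.085*np.array([np.cos(T[2]),np.sin(T[2])]))
```

```text
jig [0.573  0.2594 0.2451] 14.041557699372795 [[0.2, -0.1], [-0.7, -0.6], [-0.6, 0.4], [0.2, -0.2], [0.5, -0.5], [-0.5, 0.8], [0.6, 0.3]]
sled [0.4747 0.2336 0.2402] 13.762888236765614 [[-0.6, 0.2], [1.6, -1.4], [0.7, 0.2], [-0.7, -0.0], [-0.4, -1.5], [-0.3, 0.1], [0.8, -0.2], [-5.9, 0.5], [1.4, 1.1]]
sled in jig (array([-101.6047,   -1.1901]), np.float64(-0.27866946260718223))
tcp-based sled origin [0.4766 0.2355]
```

>>> drive_tool --pt "0 0 -0.25 0.001 0 0.006 0.05" --pt "0 0 0 0 0 0.007 0.05" --pt "0 0 0 0 0 0.004 0.05" --pt "0 0 0 0 0 0.002 0.05" --pt "0 0 0 0 0 0.001 0.05" --pt "0 0 0 0 0 0 0.05" --pt "0 0 0 0 0 0 0.05"

```text
time: 14.72
tool_pos: [0.394, 0.2166, 0.0514]
tcp_rot: [-1.932, -2.477, 0.0]
wrist_force: [-0.1, 0.9, -7.9]
width: 0.148
grip_force: 78.5
```

>>> drive_tool --pt "0 0 0 0 0 0.001 0.05" --pt "0 0 0 0 0 0.001 0.05" --pt "0 0 0 0 0 0.001 0.05" --pt "0 0 0 0 0 0 0.05" --pt "0 0 0 0 0 0 0.05"

```text
time: 15.13
tool_pos: [0.3942, 0.2167, 0.0486]
tcp_rot: [1.932, 2.477, 0.001]
wrist_force: [-0.5, 0.4, -7.2]
width: 0.15
grip_force: 78.8
```

>>> drive_tool --pt "0 0 0 0 0 0.0007 0.05" --pt "0 0 0 0 0 0.0005 0.05" --pt "0 0 0 0 0 0 0.05"

```text
time: 15.38
tool_pos: [0.3942, 0.2167, 0.0485]
tcp_rot: [-1.932, -2.477, 0.0]
wrist_force: [-4.7, -2.5, 5.9]
width: 0.15
grip_force: 80.6
```

>>> drive_tool --pt "0 0 0 0 0.004 -0.0005 0.05" --pt "0 0 0 0 0.007 0 0.05" --pt "0 0 0 0 0.008 0 0.05" --pt "0 0 0 0 0.008 0 0.05" --pt "0 0 0 0 0.008 0 0.05" --pt "0 0 0 0 0.008 0 0.05" --pt "0 0 0 0 0.005 0 0.05" --pt "0 0 0 0 0.002 0 0.05"

```text
time: 16.05
tool_pos: [0.4425, 0.2289, 0.0485]
tcp_rot: [-1.932, -2.476, 0.001]
wrist_force: [-10.1, -1.7, 10.8]
width: 0.152
grip_force: 81.4
```

>>> drive_tool --pt "0 0 0 0 0 -0.001 0.05" --pt "0 0 0 0 0.004 0 0.05" --pt "0 0 0 0 0.006 0 0.05" --pt "0 0 0 0 0.006 0 0.05" --pt "0 0 0 0 0.006 0 0.05" --pt "0 0 0 0 0.004 0 0.05" --pt "0 0 0 0 0.002 0 0.05" --pt "0 0 0 0 0 0 0.05"

```text
time: 16.72
tool_pos: [0.4705, 0.2358, 0.0485]
tcp_rot: [1.932, 2.477, 0.001]
wrist_force: [0.9, 1.1, -6.4]
width: 0.148
grip_force: 78.9
```

>>> drive_tool --pt "0 0 0 0 0.004 0 0.05" --pt "0 0 0 0 0.005 0 0.05" --pt "0 0 0 0 0.004 0 0.05" --pt "0 0 0 0 0.002 0 0.05" --pt "0 0 0 0 0.001 0 0.05" --pt "0 0 0 0 0.001 0 0.05" --pt "0 0 0 0 0 0 0.05"

```text
time: 17.3
tool_pos: [0.4863, 0.2397, 0.0486]
tcp_rot: [1.932, 2.477, 0.0]
wrist_force: [0.2, 0.1, -5.6]
width: 0.151
grip_force: 79.0
```

>>> drive_tool --pt "0 0 0 0 0.001 0 0.05" --pt "0 0 0 0 0.001 0 0.05" --pt "0 0 0 0 0.001 0 0.05" --pt "0 0 0 0 0 0 0.05"

```text
time: 17.63
tool_pos: [0.4893, 0.2405, 0.0486]
tcp_rot: [1.932, 2.477, 0.001]
wrist_force: [0.9, 0.5, -7.7]
width: 0.153
grip_force: 78.7
```

>>> drive_tool --pt "0 0 0 0 0.001 0 0.05" --pt "0 0 0 0 0.001 0 0.05" --pt "0 0 0 0 0 0 0.05"

```text
time: 17.88
tool_pos: [0.4913, 0.241, 0.0486]
tcp_rot: [1.932, 2.477, 0.0]
wrist_force: [0.5, 0.5, -7.2]
width: 0.148
grip_force: 78.7
```

>>> drive_tool --pt "0 0 0 0 0.001 0 0.05" --pt "0 0 0 0 0.001 0 0.05" --pt "0 0 0 0 0 0 0.05"

```text
time: 18.13
tool_pos: [0.4918, 0.2413, 0.0486]
tcp_rot: [-1.931, -2.476, 0.003]
wrist_force: [-4.8, 0.1, -3.7]
width: 0.147
grip_force: 79.3
```

>>> drive_tool --pt "0 0 0 0 0 0.0007 0.05" --pt "0 0 0 0 0.001 0 0.05" --pt "0 0 0 0 0.001 0 0.05" --pt "0 0 0 0 0 0 0.05"

```text
time: 18.47
tool_pos: [0.4918, 0.2414, 0.0485]
tcp_rot: [-1.93, -2.474, 0.008]
wrist_force: [-13.0, -2.0, 6.0]
width: 0.151
grip_force: 81.0
```

```bash
python3 plan.py 0.4905 0.2394 0.0485 14; python3 -c "
from workcell import status;print(status.read_state()['torque'])"
```

```text
t 18.47 pos [0.4918 0.2414 0.0485] yaw 14.07 tilt [-0.0065 -0.0016 -1.    ] w 0.151 F [-13.0271  -1.9616   5.9802] q [0.4101 0.2148 2.0331 0.0014 0.9003 0.1636]
turn az total 0.07; then shift x -0.0016 y -0.0017 z 0.0000
[-0.30878936  1.56700596 -0.09954191]
```

>>> drive_tool --pt "0 0 0 0 0 0 0.45" --pt "0 0 0 0 0 0 0.45" --pt "0 0 0 0 0 0 0.45" --pt "0 0 0 0 0 0 0.45" --pt "0 0 0 0 0 0 0.45" --pt "0 0 0 0 0 0 0.45"

```text
time: 18.97
tool_pos: [0.4954, 0.2421, 0.0484]
tcp_rot: [1.932, 2.477, 0.001]
wrist_force: [-0.9, 0.7, -0.2]
width: 0.451
grip_force: 0.0
```

>>> drive_tool --pt "0 0 0 0 -0.002 -0.006 0.45" --pt "0 0 0 0 0 -0.015 0.45" --pt "0 0 0 0 0 -0.025 0.45" --pt "0 0 0 0 0 -0.03 0.45" --pt "0 0 0 0 0 -0.03 0.45" --pt "0 0 0 0 -0.01 -0.02 0.45" --pt "0 0 0 0 0 -0.02 0.45" --pt "0 0 0 0 0 0 0.45"

```text
time: 19.63
tool_pos: [0.4858, 0.2402, 0.1997]
tcp_rot: [1.929, 2.474, 0.013]
wrist_force: [0.5, 0.4, 0.5]
width: 0.452
grip_force: 0.0
```

>>> drive_tool --pt "0 0 0 -0.03 0 0 0.45" --pt "0 0 0 -0.04 0 0 0.45" --pt "0 0 0 -0.04 0 0 0.45" --pt "0 0 0 -0.04 0 0 0.45" --pt "0 0 0 -0.04 0 0 0.45" --pt "0 0 0 -0.04 0 0 0.45" --pt "0 0 0 -0.02 0 0 0.45" --pt "0 0 0 0 0 0 0.45"

```text
time: 20.3
tool_pos: [0.5446, -0.0076, 0.1932]
tcp_rot: [1.937, 2.472, -0.002]
wrist_force: [1.0, 1.4, -0.8]
width: 0.449
grip_force: 0.0
```

Run:
```python
from workcell import read_camera,masks_of
import cv2,numpy as np
from fit import *
pa=read_camera("top");pb=read_camera("scene")
a,b=pa["color"],pb["color"]
for p in(pa,pb):
    for o in("block","sled","turned_box","glue"):
        print(o,[(round(m["score"],2),np.round(m["bbox"]),m["mask"].sum()) for m in masks_of(p,o)[:2]])
# expected handle/base projections if home
Y=R.from_euler("z",np.radians(14)).as_matrix().T
M=np.array([(-122,65,8),(-122,-65,8),(-78,57,72),(-78,-57,72),(-92,-57,72),(36.5,0,30)])/1000
for c in("top","scene"): print(c,proj(c,M@Y+[.573,.2598,.008]).round(1).tolist())
f=lambda i,c:cv2.resize(i[c[1]:c[3],c[0]:c[2],::-1],(400,500),interpolation=cv2.INTER_CUBIC)
cv2.imwrite("pics/h7.png",np.hstack([f(a,(140,170,244,300)),f(b,(205,220,325,370))]))
```

```text
block [(0.66, array([170., 209., 200., 219.]), np.int64(202))]
sled [(0.86, array([170., 206., 223., 258.]), np.int64(1150))]
turned_box []
glue [(0.78, array([463., 232., 488., 246.]), np.int64(244))]
block [(0.61, array([223., 254., 259., 284.]), np.int64(529))]
sled [(0.67, array([225., 253., 289., 308.]), np.int64(1410))]
turned_box [(0.76, array([272., 208., 291., 228.]), np.int64(321))]
glue [(0.73, array([412., 168., 422., 196.]), np.int64(202))]
top [[178.2, 257.7], [226.8, 246.0], [168.4, 238.6], [213.4, 227.9], [214.4, 233.4], [188.9, 192.2]]
scene [[261.0, 306.7], [290.5, 275.7], [247.0, 280.7], [274.4, 254.9], [278.5, 256.6], [231.0, 263.5]]
```

```bash
python3 -c "
from workcell import workorder;print(workorder.finish_job())"
```

```text
the job is handed in; nothing more can be done
None
```

The job is handed in at about 20 s: I laid the block in the sled's pocket first, then slid the loaded sled between the rails until it pressed against the end stop, about 13 N. The final camera check by mask positions only (all 10 picture views were used) puts the sled home with the block in it, the arm clear, and the box and bottle apparently unmoved.

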